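# Refit the tumbler's timer knob and set the clockwork timer

## Robot

A 6-joint arm with a two-finger parallel gripper is mounted at the origin on a cart in front of the work surface, level with it; the furniture and walls round the work are solid. World frame = base frame: x ahead of the robot, y to its left, z up, the work surface at z = 0. Lengths are in m, angles in degrees, forces in N, time in s.
With the tool pointing down it reaches from about 0.375 to 0.9 m from the base axis. Payload 3.1 kg.
Tool frame: the origin (TCP) lies at the very end of the fingers, on their centre line; the grasp point (between the pads) lies 19 mm behind it; z points along the fingers, y is the line along which they close (so a half turn about z gives the same grasp; the last joint's range is limited). The gripper opens to 87 mm and grips with 3 to 60 N. Pads are 19 mm wide; open, the fingers measure 117 mm over their backs; the gripper's body (75 mm by 190 mm) begins 51 mm behind the grasp point.
Start: joints at [-83.108, 30.224, 82.088, -0, 67.689, -10.227], TCP at [0.184, -0.597, 0.223] pointing down, gripper open.
Joint ranges: [-176.69, 176.69], [-43.24, 126.21], [12.49, 139.97], [-82, 262], [0, 151.66], [-163.58, 163.58]. Speed limits (degrees/s): [159.86, 159.86, 180, 180, 180, 180].

## Interface

Orientations are given as a 3x3 rotation matrix whose columns are the frame's x, y, z axes.
In Python, from rig import bot gives the robot as it stands.
- The arm moves only by the tool move_arm, never from a script. Its argument "increments" is a list of rows, each an object with "xyz": the shift along the tool's x, y, z in mm, a list of three; "roll": the turn about the tool's z in rad; "grip": the opening in per cent of the stroke, from 0 (shut) to 100 (fully open). A call has 1 to 5 rows; each row shifts and turns the commanded pose from where the row before left it, along the tool's axes as they then stand; what a row does not reach is not made up. A row lasts 1/12 s, in which the tool goes at most 41.7 mm and 7.16 degrees, less where a joint would pass 70% of its speed; a pose out of reach is approached as far as the arm can. A call is refused whole if a number of a shift passes 41.7 or a number of a turn 0.125, either way. A call with a gripper value outside its range is refused whole. The fingers move at their own pace and stop on an object; the grip force is fixed at half the most. Time passes only in rows, so rows that do not move let the fingers close. It gives the time, the measured TCP pose, the force, the opening and the grip force at its end, in the units of the state.
- bot.read_state(): the state, without advancing time (a new reading comes with each control period).
- bot.capture(name): name is "scene" or "side" or "wrist"; returns (picture, depth): 420x560x3 uint8, red, green, blue; 420x560 float32, m along the optical axis (not along the pixel's ray), 0 where there is no reading.
- bot.camera_model(name): a dict with "intrinsics" (3x3 intrinsics, pixels), "rvec" (rotation vector, rad) and "tvec" (3), from world to camera coordinates, as OpenCV has them; the wrist camera has in their place "tool_from_camera" (4x4, takes a point from camera to tool coordinates, whose origin is the TCP and whose axes are the flange's). Camera axes: x right, y down, z forward; pixel columns grow to the right and rows downward; lengths in m; the calibration is good to about 2 mm. A picture is of the moment at which its call begins: read the wrist's pose just before it. camera_model takes no time and is no camera call.
- bot.hand_in(): hands the job in; it is judged then, once.
Trained networks look in the newest picture that a camera, given by its name, has taken for a name from the list of things; names that differ only in an ending like _2 or _b are one class to them, and where a whole thing is asked for, a point or a joint stands for the part that bears it (a point fixed in the world has none). Each returns a list of dicts, best first, with "conf" (0 to 1); they miss things now and then, are a little off and sometimes report something else, mostly with a low value. They report only what shows in the picture. A call takes as long as a camera call. They do not tell look-alikes from the thing itself.
- bot.spot_in(label, camera): "at" ([x, y, z] in m, in the coordinates of the camera as it stood for that picture, good to about 4 mm: the middle of the surface that is visible of it).
- bot.trace(label, camera): "mask" (420x560 bool, what is visible of it).
The state is a dict: "time_s": time; "joint_positions": joint angles; "qvel": joint speeds; "tau": joint torques, N m; "position": TCP position; "tcp_rot": TCP orientation; "force": force on the tool from outside, world axes, zero at the start; "moment": the same for the moment, N m; "opening": opening from 0.0 (shut) to 1.0 (fully open); "grasp_force": force on a finger pad.
Only numpy, scipy, OpenCV 4.12 (cv2) and the standard library are available. Lean on these libraries where they do the work, as an engineer would, in place of code of your own. Each camera call takes 0.05 s, during which the arm holds its last target. There are 200 camera calls.

## Task

The knob has come off the tumbler's timer: push it gently back onto the flatted spindle until it sits fully home. With the knob, wind the timer clockwise past its red top mark until you feel its end stop, so that the spring is full, then turn it back to 10 minutes and let go, leaving the knob on. Be gentle: never press the knob hard or strain it against the stop, and leave the bottle, the dish and the wax block alone.

Things in the scene. Friction and masses are not known exactly. Their poses are not given: they have to be found in the camera images.
- tumbler: Magnetic tumble polisher, fixed: blue case 220 x 150 mm (its x by y), aluminium deck 60 mm above the bench, clockwork timer in the front half of the deck. Behind it a white bowl with a lid, 94 mm across, centred 56 mm behind (+x of) the case's centre, its black button's top 40 mm above the deck. Origin: centre of the underside; x to the back (bowl), y left, z up.
- scale (a point): Centre of the round white scale plate (86 mm across), on its top face, 58 mm in front (-x) of the tumbler's centre, 61 mm above the bench; axes as the tumbler's. A mark a minute, 10 degrees apart, clockwise: long green mark at 0 (75 degrees to the left of +x), long black marks at 5 and 10, long red top mark at 15 (75 degrees to the right).
- seat (a point): Nominal spindle foot, 4 mm above scale, on the pointer disc (41 mm across). The steel spindle rises 12 mm from it: 18 mm wide along the red pointer, 6 mm across it, its top edges rounded. The movement floats in its mounting: the real spindle stands up to 3 mm off this point along the tumbler's x and its y (not measured) and gives sideways above about 16 N, to 3.2 mm at most.
- dial (a joint): Angle of spindle and red pointer, rad, clockwise from above: 0 = green mark, 0.1745 a minute, 1.745 = black mark at 10, 2.618 = red mark at 15, hard end stop at 2.85. The pointer (spindle's long side) points 1.309 minus this value anticlockwise from the tumbler's +x. Stays where it is left; about 0.05 N m winds it; 0.2 N m against the stop strains it.
- knob: Round black fluted push-on knob, 34 mm across, 34 mm high, about 45 g, standing on the bench, slot downward. The slot in its underside is 19 x 7 mm and 17.5 mm deep, long side along the knob's x axis, shown by the white line across the top; it fits either way round. Origin: centre of the underside. Fully home, the underside lies on the pointer disc at the height of seat.
- solder_dish: Small brass dish with solder snippets, 64 mm across, 14 mm high; leave alone. Origin: centre of the underside.
- spirit_bottle: Square glass bottle with chrome dome, 58 x 58 x 100 mm; leave alone. Origin: centre of the underside.
- wax_block: Blue block of carving wax, 33 x 30 x 26 mm; leave alone. Origin: centre of the underside.
Things that resemble listed ones, but are neither listed nor needed, are in the scene too. What is meant by the knob is not yellow, and is the smaller of those in its own colour.

How it is judged:
By the outcome, as a careful person would: the job done as asked, in the order asked, and still so for the second after the job is handed in, with the robot touching nothing.
It also fails if it takes over 72 s, if anything falls off the work surface, if the arm or the gripper's body presses on something with over 40 N, if the wrist force passes 120 N, or if a joint passes its speed limit or range.

## Working session

There is one attempt and no reset: what is moved stays moved. The work goes in short steps, Python scripts to look and compute and a tool call to move; the robot and the scene stay as the last step left them, time stands still between calls to the robot, and variables do not carry over. Pictures are saved under pics/ and viewed, at most 10 in all, crops included, and the job is handed in when it is done.

Besides the shell and the picture viewer there is one more tool, called after "Request:" as name(argument=value, ...) on one line, values as JSON. move_arm: Moves the arm, as the interface text tells. Its arguments: {"type":"object","properties":{"increments":{"type":"array"}},"required":["increments"]}

```bash
mkdir -p pics; ls
cat > h.py <<'E'
import numpy as np, cv2
from rig import bot
def pose(cam,st=None):
    m=bot.camera_model(cam); K=np.array(m["intrinsics"])
    if "tool_from_camera" in m:
        st=st or bot.read_state(); T=np.eye(4);T[:3,:3]=st["tcp_rot"];T[:3,3]=st["position"]
        return K,T@np.array(m["tool_from_camera"])
    R=cv2.Rodrigues(np.array(m["rvec"],float))[0];t=np.array(m["tvec"],float).ravel()
    T=np.eye(4);T[:3,:3]=R.T;T[:3,3]=-R.T@t
    return K,T
def ray_z(K,T,uv,z):
    uv=np.atleast_2d(uv).astype(float)
    d=np.c_[uv,np.ones(len(uv))]@np.linalg.inv(K).T@T[:3,:3].T
    return T[:3,3]+d*((z-T[2,3])/d[:,2])[:,None]
def cloud(K,T,D):
    v,u=np.mgrid[:D.shape[0],:D.shape[1]]
    p=np.stack([u*D,v*D,D],-1)@np.linalg.inv(K).T
    return p@T[:3,:3].T+T[:3,3]
def proj(K,T,P):
    p=(np.atleast_2d(P)-T[:3,3])@T[:3,:3]; p=p@K.T; return p[:,:2]/p[:,2:]
def save(n,p): cv2.imwrite("pics/"+n,p[:,:,::-1])
E
python3 - <<'E'
from h import *
st=bot.read_state(); print(st["time_s"],st["position"],np.round(st["tcp_rot"],3),st["opening"])
for c in("scene","side"):
    p,D=bot.capture(c); save(c+"0.png",p); np.savez(c+"0.npz",p=p,D=D)
    K,T=pose(c); print(c,np.round(T,2),K[0,0])
    for l in("knob","tumbler","solder_dish","spirit_bottle","wax_block","scale"):
        for r in bot.spot_in(l,c):
            w=T[:3,:3]@np.array(r["at"])+T[:3,3]; print(c,l,round(r["conf"],2),np.round(w,3),proj(K,T,w).round())
E
```

```text
pics
0.0 [ 0.18392812 -0.59655897  0.22157236] [[ 0.956  0.294 -0.   ]
 [ 0.294 -0.956  0.002]
 [ 0.    -0.002 -1.   ]] 1.0007930903181605
scene [[-0.78 -0.28  0.56 -0.03]
 [-0.62  0.38 -0.68  0.73]
 [-0.02 -0.88 -0.47  0.56]
 [ 0.    0.    0.    1.  ]] 502.89295921001684
scene knob 0.86 [0.479 0.222 0.037] [[234. 296.]]
scene knob 0.56 [0.436 0.167 0.03 ] [[273. 293.]]
scene tumbler 0.81 [0.553 0.035 0.064] [[269. 228.]]
scene solder_dish 0.54 [ 0.491 -0.272  0.013] [[368. 205.]]
scene solder_dish 0.52 [0.555 0.038 0.064] [[267. 229.]]
scene spirit_bottle 0.95 [ 0.643 -0.241  0.036] [[310. 186.]]
scene wax_block 0.58 [0.598 0.217 0.02 ] [[191. 279.]]
scene scale 0.84 [0.551 0.037 0.06 ] [[269. 231.]]
side [[ 0.98 -0.13  0.17  0.39]
 [-0.21 -0.58  0.78 -0.83]
 [-0.   -0.8  -0.6   0.69]
 [ 0.    0.    0.    1.  ]] 406.9514626415333
side knob 0.71 [0.444 0.15  0.026] [[227. 196.]]
side knob 0.55 [0.489 0.198 0.034] [[239. 183.]]
side knob 0.44 [0.503 0.297 0.03 ] [[239. 167.]]
side tumbler 0.79 [ 0.572 -0.037  0.059] [[284. 220.]]
side solder_dish 0.91 [ 0.492 -0.258  0.007] [[271. 306.]]
side spirit_bottle 0.55 [ 0.649 -0.269  0.054] [[343. 283.]]
side wax_block 0.6 [0.605 0.197 0.024] [[277. 182.]]
side scale 0.57 [ 0.567 -0.039  0.056] [[282. 222.]]
```

View pics/scene0.png

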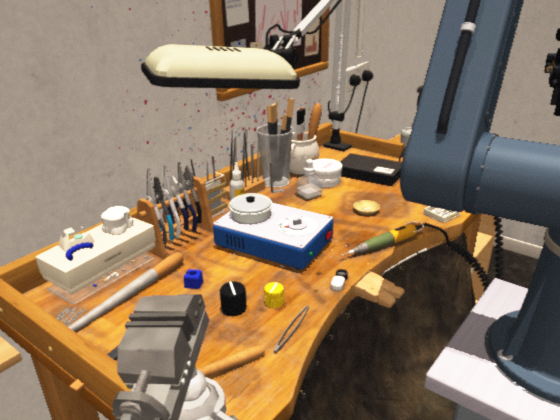

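View pics/side0.png

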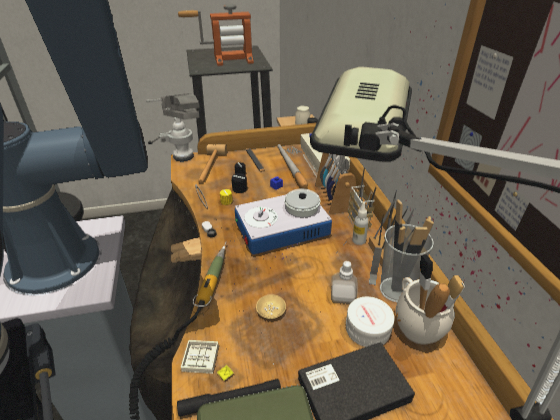

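The scene view shows a black knob at (233,297) and a yellow one at (274,295). The side view has black at (239,183) with something black behind it at (240,167), which the vise may be hiding in the scene view. It also shows the yellow one at (226,196). I'll enlarge both views.

Run:
```python
from h import *
a=np.load("scene0.npz")["p"];b=np.load("side0.npz")["p"]
K,T=pose("scene");print(proj(K,T,[[.503,.297,.03],[.5,.25,.03]]))
A=cv2.resize(a[240:400,100:300],(500,400),interpolation=3);B=cv2.resize(b[145:245,195:270],(300,400),interpolation=3)
save("c1.png",np.hstack([A,B]))
for c in("scene","side"):
    d=np.load(c+"0.npz");K,T=pose(c);W=cloud(K,T,d["D"])
    hsv=cv2.cvtColor(d["p"],cv2.COLOR_RGB2HSV)
    m=(W[...,2]>.01)&(W[...,2]<.09)&(W[...,0]>.38)&(W[...,0]<.6)&(W[...,1]>.1)&(W[...,1]<.4)&(hsv[...,2]<70)&(d["D"]>0)
    n,L,s,cc=cv2.connectedComponentsWithStats(m.astype(np.uint8))
    for i in range(1,n):
        if s[i,4]>25: print(c,s[i],np.round(W[L==i].min(0),3),np.round(W[L==i].max(0),3))
```

```text
[[193.79096805 315.30664914]
 [214.8138175  302.26543283]]
scene [220 282  26  31 607] [0.464 0.198 0.01 ] [0.507 0.24  0.049]
side [232 163  15  28 288] [0.467 0.192 0.01 ] [0.52  0.315 0.05 ]
```

View pics/c1.png

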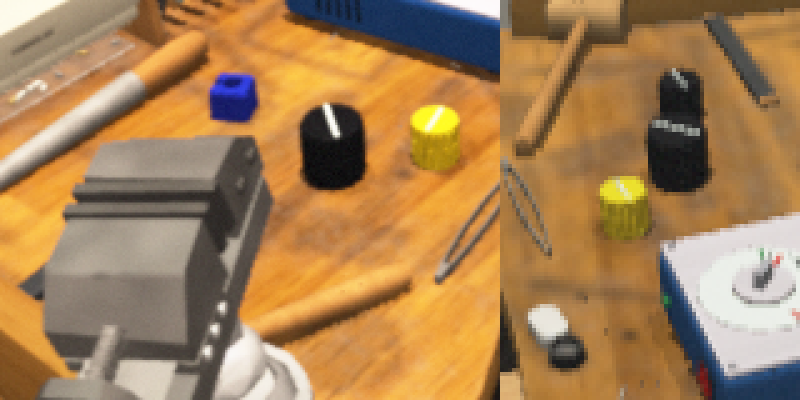

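The black candidates are the large knob at scene (233,297) / side (239,183) and a smaller one at side (240,167), which the vise hides in the scene view. The yellow one is ruled out, so the smaller black knob is the one meant. It is near (0.503, 0.297). I'll check obstacles first, then look at it from the wrist.

Run:
```python
from h import *
P=[]
for c in("scene","side"):
    d=np.load(c+"0.npz");K,T=pose(c);W=cloud(K,T,d["D"]);P.append(W[d["D"]>0])
P=np.vstack(P)
for y in np.arange(-.4,.56,.08):
    r=[]
    for x in np.arange(.2,.9,.07):
        q=P[(abs(P[:,0]-x-.035)<.035)&(abs(P[:,1]-y-.04)<.04)]
        q=q[:,2]; q=q[q>-.02]
        lo=q[q<.3]; hi=q[q>=.3]
        r.append(f"{np.percentile(lo,99)*100:5.0f}/{hi.min()*100 if len(hi) else 0:3.0f}" if len(lo)>3 else "    -/--- ")
    print(round(y,2)," ".join(r))
print(bot.camera_model("wrist"))
```

```text
-0.4     -/---      2/  0     2/  0     0/  0     0/  0     0/  0     5/  0    19/ 38    23/  0    30/ 30
-0.32    -2/  0     2/  0     1/  0     2/  0     2/  0     0/  0    10/  0    23/ 36    22/  0    30/ 30
-0.24     -/---      3/ 49     3/  0     1/  0     2/  0     0/  0     5/ 31    23/ 31    18/ 33    29/ 30
-0.16     -/---      -/---      3/  0     6/  0     6/  0     5/ 31     0/ 31    12/ 37    17/ 34    29/ 30
-0.08    30/ 30    29/ 30     2/  0     6/  0     8/  0    10/  0    10/ 32    10/ 37    13/ 35    30/ 30
0.0    30/ 30    29/ 30     2/  0     6/  0     7/  0    10/  0    10/ 33    16/ 33    16/ 36    30/ 30
0.08    30/ 30     0/  0     1/  0     4/  0     0/  0     0/  0     6/  0    17/ 34    16/ 35    30/ 30
0.16     -/---      0/  0     1/  0     5/  0     5/  0     3/  0     3/  0    18/  0    15/  0    30/ 30
0.24     -/---      0/  0     2/  0     0/  0     4/  0     1/  0     3/  0    11/  0    12/  0    30/ 30
0.32     -/---      0/  0     2/  0     2/  0     2/  0     1/  0     2/  0     9/  0    11/  0    30/ 30
0.4     9/  0    22/  0    22/  0     7/  0     7/  0     7/  0     7/  0     7/  0     7/  0    29/ 30
0.48    18/  0    21/  0    22/  0     7/  0     7/  0     7/  0     7/  0     7/  0     7/  0    30/ 30
{'intrinsics': array([[360.96122978,   0.        , 277.42495606],
       [  0.        , 360.96122978, 206.33731435],
       [  0.        ,   0.        ,   1.        ]]), 'tool_from_camera': array([[-1.24780145e-03, -9.68501347e-01, -2.49005189e-01,
         6.76018303e-02],
       [ 9.99999078e-01, -1.07500756e-03, -8.29918572e-04,
        -1.08380627e-03],
       [ 5.36094794e-04, -2.49005995e-01,  9.68501795e-01,
        -1.62466228e-01],
       [ 0.00000000e+00,  0.00000000e+00,  0.00000000e+00,
         1.00000000e+00]])}
```

Request:
move_arm(increments=[{"xyz": [25.8, -30.2, 0], "roll": 0, "grip": 100}, {"xyz": [25.8, -30.2, 0], "roll": 0, "grip": 100}, {"xyz": [25.8, -30.2, 0], "roll": 0, "grip": 100}, {"xyz": [25.8, -30.2, 0], "roll": 0, "grip": 100}, {"xyz": [25.8, -30.2, 0], "roll": 0, "grip": 100}])

```text
time_s: 1.12
position: [0.2632, -0.4134, 0.2226]
tcp_rot: [[0.956, 0.294, 0.0], [0.294, -0.956, -0.0], [0.0, 0.0, -1.0]]
force: [1.6, -0.5, 0.4]
opening: 1.002
grasp_force: 0.0
```

Request:
move_arm(increments=[{"xyz": [25.8, -30.2, 0], "roll": 0, "grip": 100}, {"xyz": [25.8, -30.2, 0], "roll": 0, "grip": 100}, {"xyz": [25.8, -30.2, 0], "roll": 0, "grip": 100}, {"xyz": [25.8, -30.2, 0], "roll": 0, "grip": 100}, {"xyz": [25.8, -30.2, 0], "roll": 0, "grip": 100}])

```text
time_s: 1.53
position: [0.3421, -0.2311, 0.2229]
tcp_rot: [[0.956, 0.294, 0.001], [0.294, -0.956, -0.001], [0.0, 0.001, -1.0]]
force: [1.1, -0.7, -1.2]
opening: 1.001
grasp_force: 0.0
```

Request:
move_arm(increments=[{"xyz": [25.8, -30.2, 0], "roll": 0, "grip": 100}, {"xyz": [25.8, -30.2, 0], "roll": 0, "grip": 100}, {"xyz": [25.8, -30.2, 0], "roll": 0, "grip": 100}, {"xyz": [25.8, -30.2, 0], "roll": 0, "grip": 100}, {"xyz": [25.8, -30.2, 0], "roll": 0, "grip": 100}])

```text
time_s: 1.95
position: [0.4211, -0.0486, 0.223]
tcp_rot: [[0.956, 0.294, 0.001], [0.294, -0.956, -0.0], [0.001, 0.001, -1.0]]
force: [0.4, 0.1, -0.6]
opening: 0.998
grasp_force: 0.0
```

Run:
```python
from h import *
st=bot.read_state(); print(st["time_s"],np.round(st["position"],4),np.round(st["tcp_rot"],3),np.round(st["joint_positions"],1))
K,T=pose("wrist",st); p,D=bot.capture("wrist"); np.savez("w1.npz",p=p,D=D,T=T); save("w1.png",p)
P=[]
for c in("scene","side"):
    d=np.load(c+"0.npz");k,t=pose(c);W=cloud(k,t,d["D"]);P.append(W[d["D"]>0])
P=np.vstack(P);q=P[(P[:,2]>.27)&(P[:,2]<.6)&(P[:,0]>.45)&(P[:,0]<.86)&(abs(P[:,1]+.05)<.3)]
for y in np.arange(-.3,.2,.05):
    s=q[abs(q[:,1]-y-.025)<.025]
    if len(s): print(round(y,2),len(s),np.percentile(s,[2,50],axis=0).round(3).tolist())
```

```text
1.95 [ 0.4211 -0.0486  0.223 ] [[ 0.956  0.294  0.001]
 [ 0.294 -0.956 -0.   ]
 [ 0.001  0.001 -1.   ]] [-21.8  14.7 109.5  -0.   55.7  51.1]
-0.3 528 [[0.7, -0.298, 0.372], [0.715, -0.269, 0.394]]
-0.25 1695 [[0.657, -0.248, 0.314], [0.713, -0.216, 0.369]]
-0.2 3445 [[0.624, -0.198, 0.31], [0.72, -0.174, 0.373]]
-0.15 2152 [[0.604, -0.149, 0.317], [0.654, -0.125, 0.37]]
-0.1 2145 [[0.62, -0.099, 0.322], [0.678, -0.075, 0.377]]
-0.05 2043 [[0.648, -0.049, 0.329], [0.701, -0.026, 0.382]]
-0.0 1781 [[0.676, 0.001, 0.335], [0.717, 0.024, 0.385]]
0.05 1436 [[0.704, 0.051, 0.342], [0.736, 0.072, 0.375]]
0.1 334 [[0.73, 0.1, 0.346], [0.749, 0.108, 0.36]]
```

View pics/w1.png

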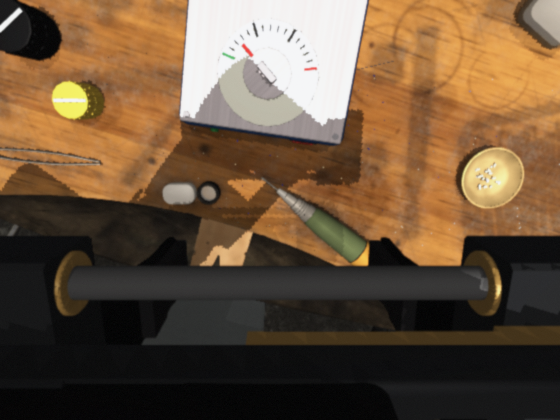

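The tumbler's scale is centred near (267,72), with the red pointer at (247,49) just past the green mark at (228,57). The dish is at (491,177), and the yellow and large black knobs are at the left. Next I go to the small black knob.

Request:
move_arm(increments=[{"xyz": [17, -33, 0], "roll": 0, "grip": 100}, {"xyz": [17, -33, 0], "roll": 0, "grip": 100}, {"xyz": [17, -33, 0], "roll": 0, "grip": 100}, {"xyz": [17, -33, 0], "roll": 0, "grip": 100}, {"xyz": [17, -33, 0], "roll": 0, "grip": 100}])

```text
time_s: 2.42
position: [0.4534, 0.1339, 0.2228]
tcp_rot: [[0.956, 0.294, 0.001], [0.294, -0.956, -0.0], [0.001, 0.0, -1.0]]
force: [1.1, -0.4, 0.4]
opening: 0.999
grasp_force: 0.0
```

Request:
move_arm(increments=[{"xyz": [17, -33, 0], "roll": 0, "grip": 100}, {"xyz": [17, -33, 0], "roll": 0, "grip": 100}, {"xyz": [17, -33, 0], "roll": 0, "grip": 100}, {"xyz": [17, -33, 0], "roll": 0, "grip": 100}, {"xyz": [0, 0, 0], "roll": 0, "grip": 100}])

```text
time_s: 2.83
position: [0.481, 0.2843, 0.223]
tcp_rot: [[0.954, 0.299, 0.004], [0.299, -0.954, 0.004], [0.005, -0.003, -1.0]]
force: [0.2, -0.9, 1.1]
opening: 1.0
grasp_force: 0.0
```

Run:
```python
from h import *
st=bot.read_state(); print(st["time_s"],np.round(st["position"],4),np.round(st["joint_positions"],1))
K,T=pose("wrist",st); p,D=bot.capture("wrist"); np.savez("w2.npz",p=p,D=D,T=T); save("w2.png",p)
W=cloud(K,T,D)
for r in bot.trace("knob","wrist"):
    m=r["mask"]&(D>0); v,u=np.nonzero(m); w=W[m]; t=w[w[:,2]>.028]
    print(round(r["conf"],2),u.mean(),v.mean(),np.ptp(u),np.ptp(v),w.mean(0).round(4),np.percentile(w[:,2],95).round(4), t.mean(0).round(4) if len(t) else 0)
    q=p[m]; print(q.mean(0).round())
```

```text
2.8333 [0.481  0.2843 0.223 ] [19.  25.  91.9  0.2 62.8 91.6]
0.93 342.9342379958246 197.21294363256786 49 50 [0.4894 0.222  0.0416] 0.0463 [0.4886 0.2209 0.0443]
[74. 71. 68.]
0.86 367.16101694915255 243.92372881355934 24 31 [0.4459 0.175  0.0214] 0.0348 [0.4408 0.1794 0.041 ]
[175. 151.  69.]
0.63 261.05751765893035 156.0443995963673 34 36 [0.5029 0.3098 0.0331] 0.0355 [0.5024 0.3097 0.0342]
[65. 63. 59.]
```

View pics/w2.png

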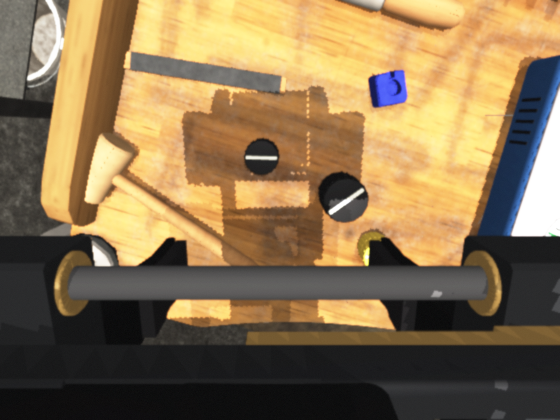

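The small black knob at (261,157) has its top at z 0.034 and is about 34 mm across. The large one at (343,197) is 46 mm high, so the small one is confirmed as the target.

```bash
cat >> h.py <<'E'
def knobfit(p,D,K,T,c,ztop):
    "line angle and top-face centre from white line near world c"
    W=ray_z(K,T,np.stack(np.mgrid[:420,:560][::-1],-1).reshape(-1,2),ztop).reshape(420,560,3)
    near=np.hypot(W[...,0]-c[0],W[...,1]-c[1])<.018
    wl=near&(p.min(2)>150); q=W[wl][:,:2]; m=q.mean(0)
    a=np.linalg.svd(q-m)[2][0]
    return m,np.degrees(np.arctan2(a[1],a[0]))%180,len(q),np.ptp((q-m)@a)
E
python3 - <<'E'
from h import *
d=np.load("w2.npz");K,_=pose("wrist");T=d["T"];p=d["p"];D=d["D"]
print(knobfit(p,D,K,T,(.5025,.3097),.034))
W=cloud(K,T,D); m=(np.hypot(W[...,0]-.5025,W[...,1]-.3097)<.03)&(W[...,2]>.03)
q=W[m][:,:2].astype(np.float32);print(cv2.minEnclosingCircle(q),q.mean(0))
st=bot.read_state();R=np.array(st["tcp_rot"]);print(st["position"],R.round(4).tolist(),R.T@(np.array([.5025,.3097,.008])-st["position"])*1e3)
E
```

```text
(array([0.50198982, 0.30894332]), np.float64(105.64704680452914), 105, np.float64(0.029180648082209038))
((0.5027631521224976, 0.30978360772132874), 0.030076319351792336) [0.50082856 0.30769846]
[0.47917666 0.27942762 0.22237081] [[0.9548, 0.2973, -0.0], [0.2973, -0.9548, -0.0004], [-0.0001, 0.0004, -1.0]] [ 31.29485795 -22.04911655 214.35883448]
```

Request:
move_arm(increments=[{"xyz": [8, -6, 20], "roll": 0.03, "grip": 60}, {"xyz": [12, -8, 35], "roll": 0, "grip": 60}, {"xyz": [11, -7, 35], "roll": 0, "grip": 60}, {"xyz": [0, 0, 20], "roll": 0, "grip": 60}, {"xyz": [0, 0, 0], "roll": 0, "grip": 60}])

```text
time_s: 3.35
position: [0.5003, 0.3043, 0.108]
tcp_rot: [[0.964, 0.264, -0.01], [0.264, -0.964, -0.004], [-0.011, 0.001, -1.0]]
force: [-1.3, -0.6, 0.4]
opening: 0.706
grasp_force: 0.0
```

Request:
move_arm(increments=[{"xyz": [0, 0, 0], "roll": 0, "grip": 60}, {"xyz": [0, 0, 0], "roll": 0, "grip": 60}])

```text
time_s: 3.52
position: [0.5041, 0.3063, 0.1138]
tcp_rot: [[0.964, 0.264, 0.001], [0.264, -0.964, 0.0], [0.001, 0.0, -1.0]]
force: [0.1, 0.7, 0.5]
opening: 0.622
grasp_force: 0.0
```

Run:
```python
from h import *
st=bot.read_state(); print(st["time_s"],np.round(st["position"],4),st["opening"])
K,T=pose("wrist",st); p,D=bot.capture("wrist"); np.savez("w3.npz",p=p,D=D,T=T); save("w3.png",p)
R=np.array(st["tcp_rot"]);print(np.degrees(np.arctan2(R[1,0],R[0,0])))
m,a,n,l=knobfit(p,D,K,T,(.502,.309),.034);print(m,a,n,l)
W=cloud(K,T,D); k=(np.hypot(W[...,0]-m[0],W[...,1]-m[1])<.024)&(abs(W[...,2]-.034)<.003)
c,r=cv2.minEnclosingCircle(W[k][:,:2].astype(np.float32));print(c,r,W[k].mean(0),proj(K,T,W[k].mean(0)))
print(R.T@(np.array([*c,.009])-st["position"])*1e3, proj(K,T,st["position"]))
```

```text
3.5167 [0.5041 0.3063 0.1138] 0.6219917703130973
15.32879265635264
[0.50188985 0.3095712 ] 105.61007195249509 177 0.029330059481466095
(0.5022093653678894, 0.3094630539417267) 0.017524169757962227 [0.50259141 0.30973366 0.03423717] [[273.87502545 214.69262868]]
[ -1.14840153  -3.60686564 104.81384373] [[280.01492576 258.1082975 ]]
```

Request:
move_arm(increments=[{"xyz": [-1, -3.6, 25], "roll": 0, "grip": 60}, {"xyz": [0, 0, 35], "roll": 0, "grip": 60}, {"xyz": [0, 0, 30], "roll": 0, "grip": 60}, {"xyz": [0, 0, 14], "roll": 0, "grip": 60}, {"xyz": [0, 0, 0], "roll": 0, "grip": 60}])

```text
time_s: 3.98
position: [0.5002, 0.3094, 0.0073]
tcp_rot: [[0.964, 0.265, -0.003], [0.265, -0.964, -0.001], [-0.004, 0.0, -1.0]]
force: [-0.0, -0.6, 1.1]
opening: 0.599
grasp_force: 0.0
```

Request:
move_arm(increments=[{"xyz": [0, 0, 0], "roll": 0, "grip": 60}, {"xyz": [0, 0, 0], "roll": 0, "grip": 20}, {"xyz": [0, 0, 0], "roll": 0, "grip": 20}, {"xyz": [0, 0, 0], "roll": 0, "grip": 20}, {"xyz": [0, 0, 0], "roll": 0, "grip": 20}])

```text
time_s: 4.4
position: [0.5024, 0.3106, 0.01]
tcp_rot: [[0.964, 0.266, 0.003], [0.266, -0.964, 0.001], [0.003, -0.0, -1.0]]
force: [-0.2, -1.1, 5.9]
opening: 0.38
grasp_force: 26.6
```

Run:
```python
from h import *
st=bot.read_state(); print(st["time_s"],np.round(st["position"],4),st["opening"],st["grasp_force"],st["force"])
K,T=pose("wrist",st); p,D=bot.capture("wrist"); np.savez("w4.npz",p=p,D=D,T=T)
m=knobfit(p,D,K,T,st["position"],.034);print(m)
R=np.array(st["tcp_rot"]);print("tool xy of line centre",R.T@(np.array([*m[0],.034])-st["position"])*1e3, (np.degrees(np.arctan2(R[1,0],R[0,0]))+90)%180)
save("w4.png",p[150:330,180:380])
```

```text
4.4 [0.5024 0.3106 0.01  ] 0.37982549672031196 26.640948643907905 [-0.20401528 -1.06374977  5.89076067]h.py:26: RuntimeWarning: Mean of empty slice.
  wl=near&(p.min(2)>150); q=W[wl][:,:2]; m=q.mean(0)
  ret = um.true_divide(
Traceback (most recent call last):
  File "h.py", line 28, in knobfit
    return m,np.degrees(np.arctan2(a[1],a[0]))%180,len(q),np.ptp((q-m)@a)
                                                          ~~~~~~^^^^^^^^^
ValueError: zero-size array to reduction operation maximum which has no identity
```

Run:
```python
from h import *
d=np.load("w1.npz");K,_=pose("wrist");T=d["T"];p=d["p"];D=d["D"];W=cloud(K,T,D)
print(ray_z(K,T,[[267,73],[228,57],[310,69],[247,49],[256,30],[292,36]],.061).round(4), ray_z(K,T,[[181,122],[343,143]],.06))
s=(W[...,2]>.0695)&(W[...,2]<.09);b=np.zeros_like(s);b[55:95,245:290]=1;s&=b
q=W[s];print(len(q),q.mean(0),q.max(0),q.min(0))
g=W[b&(D>0)][:,2];print(np.percentile(g,[5,50,90,99]))
save("c5.png",cv2.resize(p[0:150,190:350],(640,600),interpolation=2))
```

```text
[[ 0.5147 -0.0094  0.061 ]
 [ 0.5173  0.0255  0.061 ]
 [ 0.5284 -0.0432  0.061 ]
 [ 0.5279  0.012   0.061 ]
 [ 0.5441  0.0089  0.061 ]
 [ 0.5485 -0.0209  0.061 ]] [[ 0.4537997   0.0512639   0.06      ]
 [ 0.47831814 -0.09088625  0.06      ]]
193 [ 0.51372259 -0.00957821  0.07711257] [ 0.5207947  -0.00080682  0.08026171] [ 0.50683658 -0.01844819  0.06990828]
[0.06160453 0.06557582 0.07549738 0.07823205]
```

Request:
move_arm(increments=[{"xyz": [0, 0, -15], "roll": 0, "grip": 20}, {"xyz": [0, 0, -35], "roll": 0, "grip": 20}, {"xyz": [0, 0, -40], "roll": 0, "grip": 20}, {"xyz": [0, 0, -40], "roll": 0, "grip": 20}, {"xyz": [0, 0, -30], "roll": 0, "grip": 20}])

```text
time_s: 4.87
position: [0.5021, 0.3107, 0.1719]
tcp_rot: [[0.964, 0.266, 0.003], [0.266, -0.964, 0.001], [0.003, -0.0, -1.0]]
force: [0.2, -0.2, -0.4]
opening: 0.381
grasp_force: 30.0
```

View pics/c5.png

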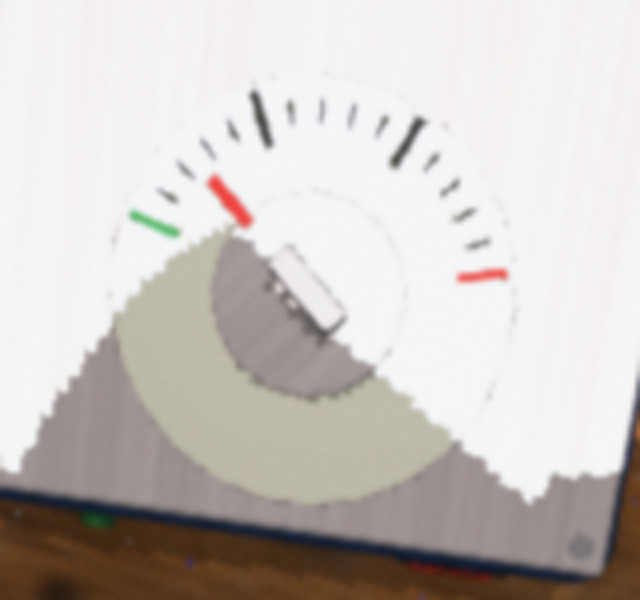

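The crop shows the spindle (a white bar at about (305,285)) with the red pointer at (230,200), roughly 2.8 min past the green mark at (155,225). Everything there is clear. I'll plan the approach to an offset viewing pose with the tool yawed to about 147°.

Run:
```python
from h import *
d=np.load("w1.npz");K,_=pose("wrist");W=cloud(K,d["T"],d["D"])
s=(W[...,2]>.073)&(W[...,2]<.09);b=np.zeros_like(s);b[55:95,245:290]=1;q=W[s&b][:,:2];m=q.mean(0)
a=np.linalg.svd(q-m)[2][0];ang=np.degrees(np.arctan2(a[1],a[0]))%180;print(m,ang)
st=bot.read_state();P=np.array(st["position"]);R=np.array(st["tcp_rot"]);y0=np.arctan2(R[1,0],R[0,0]);print(P,np.degrees(y0))
yt=np.radians(ang+90);x=np.array([np.cos(yt),np.sin(yt)]);G=np.array([*(m-.04*x),.15])
n=int(np.ceil((yt-y0)/.12));r=-(yt-y0)/n;print(G,n,r)
y=y0;dw=(G-P)/n*1e3
for i in range(n):
    c,s_=np.cos(y),np.sin(y); print(i,round(c*dw[0]+s_*dw[1],1),round(s_*dw[0]-c*dw[1],1),round(-dw[2],1)); y-=r
```

```text
[ 0.51389651 -0.00948019] 58.2894522898938
[0.50211308 0.31068317 0.17188415] 15.406301378497925
[ 0.54792508 -0.03050532  0.15      ] 20 -0.11596242519141808
0 -2.3 17.1 1.1
1 -4.3 16.7 1.1
2 -6.2 16.1 1.1
3 -8.0 15.2 1.1
4 -9.7 14.2 1.1
5 -11.3 13.0 1.1
6 -12.7 11.6 1.1
7 -14.0 10.1 1.1
8 -15.0 8.4 1.1
9 -15.9 6.6 1.1
10 -16.6 4.7 1.1
11 -17.0 2.7 1.1
12 -17.2 0.8 1.1
13 -17.2 -1.2 1.1
14 -16.9 -3.2 1.1
15 -16.4 -5.2 1.1
16 -15.7 -7.0 1.1
17 -14.8 -8.8 1.1
18 -13.7 -10.4 1.1
19 -12.4 -12.0 1.1
```

Request:
move_arm(increments=[{"xyz": [-2.3, 17.1, 1], "roll": -0.116, "grip": 20}, {"xyz": [-4.3, 16.7, 1], "roll": -0.116, "grip": 20}, {"xyz": [-6.2, 16.1, 1], "roll": -0.116, "grip": 20}, {"xyz": [-8, 15.2, 1], "roll": -0.116, "grip": 20}, {"xyz": [-9.7, 14.2, 1], "roll": -0.116, "grip": 20}])

```text
time_s: 5.28
position: [0.5127, 0.2243, 0.1639]
tcp_rot: [[0.656, 0.755, 0.0], [0.755, -0.656, 0.0], [0.0, 0.0, -1.0]]
force: [-0.1, -0.4, -1.0]
opening: 0.376
grasp_force: 30.0
```

Request:
move_arm(increments=[{"xyz": [-11.3, 13, 1], "roll": -0.116, "grip": 20}, {"xyz": [-12.7, 11.6, 1], "roll": -0.116, "grip": 20}, {"xyz": [-14, 10.1, 1], "roll": -0.116, "grip": 20}, {"xyz": [-15, 8.4, 1], "roll": -0.116, "grip": 20}, {"xyz": [-15.9, 6.6, 1], "roll": -0.116, "grip": 20}])

```text
time_s: 5.7
position: [0.5243, 0.1389, 0.1587]
tcp_rot: [[0.136, 0.991, 0.0], [0.991, -0.136, 0.0], [0.0, 0.0, -1.0]]
force: [0.5, 0.7, 0.4]
opening: 0.381
grasp_force: 30.0
```

Request:
move_arm(increments=[{"xyz": [-16.6, 4.7, 1], "roll": -0.116, "grip": 20}, {"xyz": [-17, 2.7, 1], "roll": -0.116, "grip": 20}, {"xyz": [-17.2, 0.8, 1], "roll": -0.116, "grip": 20}, {"xyz": [-17.2, -1.2, 1], "roll": -0.116, "grip": 20}, {"xyz": [-16.9, -3.2, 1], "roll": -0.116, "grip": 20}])

```text
time_s: 6.12
position: [0.5359, 0.0535, 0.1537]
tcp_rot: [[-0.429, 0.903, 0.0], [0.903, 0.429, 0.0], [0.0, 0.0, -1.0]]
force: [-0.3, -0.7, -0.6]
opening: 0.38
grasp_force: 30.0
```

Request:
move_arm(increments=[{"xyz": [-16.4, -5.2, 1], "roll": -0.116, "grip": 20}, {"xyz": [-15.7, -7, 1], "roll": -0.116, "grip": 20}, {"xyz": [-14.8, -8.8, 1], "roll": -0.116, "grip": 20}, {"xyz": [-13.7, -10.4, 1], "roll": -0.116, "grip": 20}, {"xyz": [-12.4, -12, 1], "roll": -0.116, "grip": 20}])

```text
time_s: 6.53
position: [0.5474, -0.0317, 0.1487]
tcp_rot: [[-0.854, 0.52, -0.0], [0.52, 0.854, 0.0], [0.0, 0.0, -1.0]]
force: [-0.3, -0.6, -0.4]
opening: 0.383
grasp_force: 30.0
```

Request:
move_arm(increments=[{"xyz": [0, 0, 0], "roll": 0, "grip": 20}, {"xyz": [0, 0, 0], "roll": 0, "grip": 20}, {"xyz": [0, 0, 0], "roll": 0, "grip": 20}])

```text
time_s: 6.78
position: [0.5471, -0.0305, 0.1486]
tcp_rot: [[-0.85, 0.527, -0.001], [0.527, 0.85, 0.001], [0.001, 0.0, -1.0]]
force: [-0.5, 0.7, 0.7]
opening: 0.377
grasp_force: 30.0
```

```bash
cat >> h.py <<'E'
def spindle(p,D,K,T):
    W=cloud(K,T,D); s=(D>0)&(W[...,2]>.073)&(W[...,2]<.082)&(np.hypot(W[...,0]-.514,W[...,1]+.0095)<.016)
    q=W[s]; c,(w,h),_=cv2.minAreaRect(q[:,:2].astype(np.float32)*1e3); m=q[:,:2].mean(0)
    a=np.linalg.svd(q[:,:2]-m)[2][0]
    return m,np.array(c)/1e3,(w,h),np.degrees(np.arctan2(a[1],a[0]))%180,len(q),q[:,2].max()
E
python3 - <<'E'
from h import *
st=bot.read_state(); print(st["time_s"],np.round(st["position"],4),st["opening"],np.round(st["joint_positions"],1))
K,T=pose("wrist",st); p,D=bot.capture("wrist"); np.savez("w6.npz",p=p,D=D,T=T); save("w6.png",p)
R=np.array(st["tcp_rot"]);print(R.round(3).tolist(),np.degrees(np.arctan2(R[1,0],R[0,0])))
print(spindle(p,D,K,T))
E
```

```text
6.7833 [ 0.5471 -0.0305  0.1486] 0.3770890309095737 [-14.9  30.1  97.3   0.   52.6 -73.1]
[[-0.85, 0.527, -0.001], [0.527, 0.85, 0.001], [0.001, 0.0, -1.0]] 148.2156784035349
(array([ 0.5139738 , -0.00922308]), array([ 0.51413599, -0.00924565]), (17.626747131347656, 5.913329601287842), np.float64(57.98892163552732), 276, np.float64(0.07929169412366158))
```

View pics/w6.png

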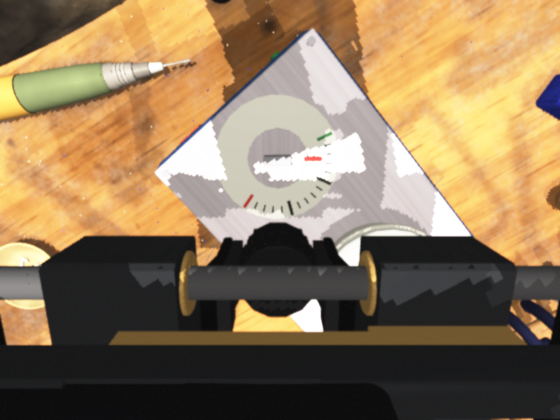

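The knob is held at (278,262). The spindle is at (275,158), at an angle of 58.0°. I'll measure the knob's offset in the hand from this same image.

Run:
```python
from h import *
from scipy.optimize import least_squares
d=np.load("w6.npz");K,T=pose("wrist");T=d["T"];D=d["D"];W=cloud(K,T,D)
st=bot.read_state();R=np.array(st["tcp_rot"]);P=np.array(st["position"])
t=(W-P)@R*1e3
for lo,hi in((-12,-6),(-6,0),(0,6),(6,12)):
    m=(D>0)&(abs(t[...,1])<20)&(abs(t[...,0])<30)&(t[...,2]>lo)&(t[...,2]<hi)
    q=t[m]
    if len(q)<10: print(lo,len(q));continue
    f=least_squares(lambda c:np.hypot(q[:,0]-c[0],q[:,1]-c[1])-17,[0,0],loss="soft_l1")
    print(lo,len(q),q[:,:2].min(0),q[:,:2].max(0),f.x,np.abs(f.fun).mean(),q[:,2].max())
k=(D>0)&(abs(t[...,1])<19)&(abs(t[...,0])<22)&(t[...,2]<14)&(t[...,2]>-25);v,u=np.nonzero(k)
for r in range(v.min(),v.max(),4): print(r,u[v==r].min() if (v==r).any() else 0,u[v==r].max() if (v==r).any() else 0,end="; ")
```

```text
-12 379 [  5.47689866 -19.89580845] [17.81403831 19.94956928] [0.20339995 0.24910739] 1.1332504337094504 -6.062003870910717
-6 348 [  5.45229932 -19.95455276] [17.92804694 19.99942055] [0.22746542 0.21857767] 1.1456441860471962 -0.005226232388073004
0 223 [  5.17723729 -17.04382981] [17.70068291 16.94803103] [-0.01826405  0.30739365] 0.34154990035888183 5.9785234781743055
6 71 [  7.15494049 -14.92298606] [17.26633012 15.60987034] [-0.34112488  0.32484282] 0.23007006271029526 10.447901623260515
222 270 285; 226 262 293; 230 254 301; 234 252 303; 238 248 307; 242 237 317; 246 235 318; 250 234 319; 254 233 320; 258 232 322; 262 237 317; 266 0 0; 270 0 0; 274 0 0; 278 0 0; 282 0 0; 286 0 0; 290 0 0; 294 0 0; 298 0 0; 302 238 317; 306 250 305; 310 253 301; 314 262 292;
```

Request:
move_arm(increments=[{"xyz": [13, 0.2, 0], "roll": 0, "grip": 20}, {"xyz": [16, 0.2, 8], "roll": 0, "grip": 20}, {"xyz": [8, 0, 14], "roll": 0, "grip": 20}, {"xyz": [2.3, 0, 14], "roll": 0, "grip": 20}, {"xyz": [0, 0, 10], "roll": 0, "grip": 20}])

```text
time_s: 7.25
position: [0.5127, -0.0083, 0.1019]
tcp_rot: [[-0.852, 0.524, -0.002], [0.524, 0.852, 0.001], [0.002, -0.0, -1.0]]
force: [0.3, -0.5, -0.6]
opening: 0.38
grasp_force: 30.0
```

Request:
move_arm(increments=[{"xyz": [0, 0, 4], "roll": 0, "grip": 20}, {"xyz": [0, 0, 2], "roll": 0, "grip": 20}, {"xyz": [0, 0, 0], "roll": 0, "grip": 20}, {"xyz": [0, 0, 0], "roll": 0, "grip": 20}])

```text
time_s: 7.58
position: [0.515, -0.0102, 0.0969]
tcp_rot: [[-0.851, 0.525, 0.001], [0.525, 0.851, -0.0], [-0.001, 0.0, -1.0]]
force: [-1.1, 0.3, -0.9]
opening: 0.381
grasp_force: 30.0
```

Run:
```python
from h import *
st=bot.read_state();R=np.array(st["tcp_rot"]);P=np.array(st["position"])
print(st["time_s"],P,np.degrees(np.arctan2(R[1,0],R[0,0])),st["force"],st["moment"])
print("spindle in tool",R.T@(np.array([.5141,-.0092,.077])-P)*1e3)
```

```text
7.5833 [ 0.5150156  -0.01017162  0.09688151] 148.32008285212305 [-1.11896547  0.34344447 -0.910329  ] [ 0.04384711 -0.14313718  0.04005028]
spindle in tool [ 1.31057004  0.33883737 19.88025658]
```

Request:
move_arm(increments=[{"xyz": [1.3, 0, 2], "roll": 0, "grip": 20}, {"xyz": [0, 0, 2], "roll": 0, "grip": 20}, {"xyz": [0, 0, 2], "roll": 0, "grip": 20}, {"xyz": [0, 0, 1], "roll": 0, "grip": 20}, {"xyz": [0, 0, 0], "roll": 0, "grip": 20}])

```text
time_s: 8.0
position: [0.513, -0.0094, 0.0894]
tcp_rot: [[-0.851, 0.525, -0.0], [0.525, 0.851, 0.0], [0.0, -0.0, -1.0]]
force: [-1.2, 0.9, -0.1]
opening: 0.379
grasp_force: 30.0
```

Request:
move_arm(increments=[{"xyz": [0, 0, 1], "roll": 0, "grip": 20}, {"xyz": [0, 0, 1], "roll": 0, "grip": 20}, {"xyz": [0, 0, 1], "roll": 0, "grip": 20}])

```text
time_s: 8.25
position: [0.5133, -0.0094, 0.0865]
tcp_rot: [[-0.851, 0.525, 0.0], [0.525, 0.851, -0.0], [-0.0, 0.0, -1.0]]
force: [0.3, 0.2, 1.3]
opening: 0.382
grasp_force: 30.0
```

Request:
move_arm(increments=[{"xyz": [-0.5, 0.2, 0], "roll": 0, "grip": 20}, {"xyz": [0, 0, 1], "roll": 0, "grip": 20}, {"xyz": [0, 0, 1], "roll": 0, "grip": 20}])

```text
time_s: 8.5
position: [0.5137, -0.0094, 0.0845]
tcp_rot: [[-0.851, 0.525, 0.0], [0.525, 0.851, 0.0], [-0.0, 0.0, -1.0]]
force: [-0.2, -0.2, 0.2]
opening: 0.379
grasp_force: 30.0
```

Request:
move_arm(increments=[{"xyz": [0, 0, 1], "roll": 0, "grip": 20}, {"xyz": [0, 0, 0], "roll": 0, "grip": 20}])

```text
time_s: 8.67
position: [0.5137, -0.0094, 0.0834]
tcp_rot: [[-0.851, 0.525, -0.0], [0.525, 0.851, 0.0], [0.0, -0.0, -1.0]]
force: [0.1, -0.5, -0.6]
opening: 0.378
grasp_force: 30.0
```

Request:
move_arm(increments=[{"xyz": [0, 0, 1.2], "roll": 0, "grip": 20}, {"xyz": [0, 0, 1.2], "roll": 0, "grip": 20}, {"xyz": [0, 0, 0], "roll": 0, "grip": 20}])

```text
time_s: 8.92
position: [0.5137, -0.0094, 0.0809]
tcp_rot: [[-0.851, 0.525, -0.0], [0.525, 0.851, 0.0], [0.0, -0.0, -1.0]]
force: [1.2, -0.5, -0.8]
opening: 0.377
grasp_force: 30.0
```

Request:
move_arm(increments=[{"xyz": [0, 0, 1.2], "roll": 0, "grip": 20}, {"xyz": [0, 0, 1.2], "roll": 0, "grip": 20}, {"xyz": [0, 0, 0], "roll": 0, "grip": 20}])

```text
time_s: 9.17
position: [0.5137, -0.0094, 0.0785]
tcp_rot: [[-0.851, 0.525, -0.0], [0.525, 0.851, 0.0], [0.0, 0.0, -1.0]]
force: [-0.1, -0.6, -0.3]
opening: 0.381
grasp_force: 30.0
```

Request:
move_arm(increments=[{"xyz": [0, 0, 1], "roll": 0, "grip": 20}, {"xyz": [0, 0, 1], "roll": 0, "grip": 20}, {"xyz": [0, 0, 0], "roll": 0, "grip": 20}])

```text
time_s: 9.42
position: [0.5137, -0.0094, 0.0766]
tcp_rot: [[-0.851, 0.525, -0.0], [0.525, 0.851, 0.0], [0.0, 0.0, -1.0]]
force: [0.5, -0.4, -1.0]
opening: 0.38
grasp_force: 30.0
```

Request:
move_arm(increments=[{"xyz": [0, 0, 0.7], "roll": 0, "grip": 20}, {"xyz": [0, 0, 0], "roll": 0, "grip": 20}])

```text
time_s: 9.58
position: [0.5137, -0.0095, 0.076]
tcp_rot: [[-0.851, 0.525, -0.0], [0.525, 0.851, 0.0], [0.0, 0.0, -1.0]]
force: [0.9, -0.4, -1.0]
opening: 0.381
grasp_force: 30.0
```

Request:
move_arm(increments=[{"xyz": [0, 0, 0.6], "roll": 0, "grip": 20}, {"xyz": [0, 0, 0], "roll": 0, "grip": 20}])

```text
time_s: 9.75
position: [0.5137, -0.0095, 0.0754]
tcp_rot: [[-0.851, 0.525, 0.0], [0.525, 0.851, -0.0], [-0.0, 0.0, -1.0]]
force: [0.9, -0.5, -0.4]
opening: 0.383
grasp_force: 30.0
```

Request:
move_arm(increments=[{"xyz": [0, 0, 0.5], "roll": 0, "grip": 20}, {"xyz": [0, 0, 0], "roll": 0, "grip": 20}])

```text
time_s: 9.92
position: [0.5138, -0.0095, 0.0752]
tcp_rot: [[-0.851, 0.525, 0.0], [0.525, 0.851, -0.0], [-0.0, 0.0, -1.0]]
force: [0.5, -0.8, 1.7]
opening: 0.384
grasp_force: 30.0
```

Request:
move_arm(increments=[{"xyz": [0, 0, 0.5], "roll": 0, "grip": 20}, {"xyz": [0, 0, 0], "roll": 0, "grip": 20}])

```text
time_s: 10.08
position: [0.5138, -0.0095, 0.0751]
tcp_rot: [[-0.851, 0.525, 0.0], [0.525, 0.851, -0.0], [-0.001, 0.0, -1.0]]
force: [-0.6, -0.4, 5.4]
opening: 0.378
grasp_force: 30.0
```

Run:
```python
from h import *
for i in range(1):
    st=bot.read_state();print(st["time_s"],st["position"],st["force"],np.array(st["moment"]).round(3),np.round(st["joint_positions"],1))
```

```text
10.0833 [ 0.51384259 -0.00951884  0.07506727] [-0.63773443 -0.39402926  5.35284447] [-0.005 -0.007 -0.035] [-13.5  35.2 105.1  -0.   39.7 -71.9]
```

The knob is home: contact at TCP z 0.075 with about 5 N. I'll ease off and wind clockwise while watching the moment.

Request:
move_arm(increments=[{"xyz": [0, 0, -0.7], "roll": 0, "grip": 20}, {"xyz": [0, 0, 0], "roll": 0.05, "grip": 20}, {"xyz": [0, 0, 0], "roll": 0.05, "grip": 20}])

```text
time_s: 10.33
position: [0.5141, -0.0097, 0.0753]
tcp_rot: [[-0.793, 0.609, 0.001], [0.609, 0.793, -0.0], [-0.001, 0.0, -1.0]]
force: [0.1, -1.1, 0.7]
opening: 0.379
grasp_force: 30.0
```

```bash
cat > s.py <<'E'
from h import *
st=bot.read_state();R=np.array(st["tcp_rot"]);print(round(st["time_s"],2),np.round(st["position"],4),"yaw",np.degrees(np.arctan2(R[1,0],R[0,0])).round(2),"F",np.round(st["force"],1),"M",np.round(st["moment"],3),"J6",round(st["joint_positions"][5],1))
E
python3 s.py
```

```text
10.33 [ 0.5141 -0.0097  0.0753] yaw 142.48 F [ 0.1 -1.1  0.7] M [-0.113 -0.213  0.055] J6 -66.0
```

Request:
move_arm(increments=[{"xyz": [0, 0, 0], "roll": 0.07, "grip": 20}, {"xyz": [0, 0, 0], "roll": 0.07, "grip": 20}, {"xyz": [0, 0, 0], "roll": 0.07, "grip": 20}, {"xyz": [0, 0, 0], "roll": 0.07, "grip": 20}, {"xyz": [0, 0, 0], "roll": 0.07, "grip": 20}])

```text
time_s: 10.75
position: [0.5144, -0.0096, 0.0753]
tcp_rot: [[-0.535, 0.845, 0.002], [0.845, 0.535, -0.0], [-0.001, 0.001, -1.0]]
force: [0.6, 0.3, 0.7]
opening: 0.377
grasp_force: 30.0
```

```bash
python3 s.py
```

```text
10.75 [ 0.5144 -0.0096  0.0753] yaw 122.35 F [0.6 0.3 0.7] M [-0.006 -0.337  0.052] J6 -45.9
```

Request:
move_arm(increments=[{"xyz": [0, 0, 0], "roll": 0.08, "grip": 20}, {"xyz": [0, 0, 0], "roll": 0.08, "grip": 20}, {"xyz": [0, 0, 0], "roll": 0.08, "grip": 20}, {"xyz": [0, 0, 0], "roll": 0.08, "grip": 20}, {"xyz": [0, 0, 0], "roll": 0.08, "grip": 20}])

```text
time_s: 11.17
position: [0.5148, -0.0097, 0.0753]
tcp_rot: [[-0.163, 0.987, 0.002], [0.987, 0.163, -0.0], [-0.001, 0.002, -1.0]]
force: [1.2, -0.4, -0.7]
opening: 0.383
grasp_force: 30.0
```

Request:
move_arm(increments=[{"xyz": [0, 0, 0], "roll": 0.08, "grip": 20}, {"xyz": [0, 0, 0], "roll": 0.08, "grip": 20}, {"xyz": [0, 0, 0], "roll": 0.08, "grip": 20}, {"xyz": [0, 0, 0], "roll": 0.08, "grip": 20}, {"xyz": [0, 0, 0], "roll": 0.08, "grip": 20}])

```text
time_s: 11.58
position: [0.5151, -0.0098, 0.0753]
tcp_rot: [[0.234, 0.972, 0.003], [0.972, -0.234, -0.001], [-0.0, 0.003, -1.0]]
force: [1.9, -1.4, -0.9]
opening: 0.381
grasp_force: 30.0
```

```bash
python3 s.py
```

```text
11.58 [ 0.5151 -0.0098  0.0753] yaw 76.49 F [ 1.9 -1.4 -0.9] M [-0.15  -0.37   0.065] J6 -0.0
```

Request:
move_arm(increments=[{"xyz": [0, -0.3, 0], "roll": 0.08, "grip": 20}, {"xyz": [0, -0.3, 0], "roll": 0.08, "grip": 20}, {"xyz": [0, 0, 0], "roll": 0.08, "grip": 20}, {"xyz": [0, 0, 0], "roll": 0.08, "grip": 20}, {"xyz": [0, 0, 0], "roll": 0.08, "grip": 20}])

```text
time_s: 12.0
position: [0.5152, -0.0101, 0.0753]
tcp_rot: [[0.594, 0.805, 0.004], [0.805, -0.594, -0.001], [0.001, 0.004, -1.0]]
force: [2.2, -1.7, -1.2]
opening: 0.383
grasp_force: 30.0
```

Request:
move_arm(increments=[{"xyz": [0, 0, 0], "roll": 0.08, "grip": 20}, {"xyz": [0, 0, 0], "roll": 0.08, "grip": 20}, {"xyz": [0, 0, 0], "roll": 0.08, "grip": 20}, {"xyz": [0, 0, 0], "roll": 0.08, "grip": 20}, {"xyz": [0, 0, 0], "roll": 0.04, "grip": 20}])

```text
time_s: 12.42
position: [0.5153, -0.0103, 0.0754]
tcp_rot: [[0.839, 0.545, 0.005], [0.545, -0.839, -0.002], [0.003, 0.004, -1.0]]
force: [2.3, -3.3, -1.4]
opening: 0.382
grasp_force: 30.0
```

```bash
python3 s.py
```

```text
12.42 [ 0.5153 -0.0103  0.0754] yaw 33.0 F [ 2.3 -3.3 -1.4] M [-0.524 -0.483  0.086] J6 43.5
```

Request:
move_arm(increments=[{"xyz": [0, 0.5, 0], "roll": 0.03, "grip": 20}, {"xyz": [0, 0.3, 0], "roll": 0.03, "grip": 20}, {"xyz": [0, 0, 0], "roll": 0.03, "grip": 20}, {"xyz": [0, 0, 0], "roll": 0.03, "grip": 20}])

```text
time_s: 12.75
position: [0.5152, -0.0105, 0.0753]
tcp_rot: [[0.897, 0.442, 0.004], [0.442, -0.897, -0.001], [0.003, 0.002, -1.0]]
force: [2.4, -0.5, -0.6]
opening: 0.379
grasp_force: 30.0
```

```bash
python3 s.py
```

```text
12.75 [ 0.5152 -0.0105  0.0753] yaw 26.22 F [ 2.4 -0.5 -0.6] M [-0.14  -0.412  0.023] J6 50.2
```

Request:
move_arm(increments=[{"xyz": [0, 0, 0], "roll": 0.03, "grip": 20}, {"xyz": [0, 0, 0], "roll": 0.03, "grip": 20}, {"xyz": [0, 0, 0], "roll": 0.03, "grip": 20}, {"xyz": [0, 0, 0], "roll": 0, "grip": 20}])

```text
time_s: 13.08
position: [0.5152, -0.0106, 0.0753]
tcp_rot: [[0.933, 0.36, 0.003], [0.36, -0.933, -0.001], [0.003, 0.002, -1.0]]
force: [2.5, -1.5, -0.2]
opening: 0.379
grasp_force: 30.0
```

```bash
python3 s.py
```

```text
13.08 [ 0.5152 -0.0106  0.0753] yaw 21.11 F [ 2.5 -1.5 -0.2] M [-0.281 -0.45   0.026] J6 55.3
```

Request:
move_arm(increments=[{"xyz": [0, 0, 0], "roll": 0.03, "grip": 20}, {"xyz": [0, 0, 0], "roll": 0.03, "grip": 20}, {"xyz": [0, 0, 0], "roll": 0.03, "grip": 20}, {"xyz": [0, 0, 0], "roll": 0, "grip": 20}])

```text
time_s: 13.42
position: [0.5152, -0.0106, 0.0753]
tcp_rot: [[0.961, 0.276, 0.003], [0.276, -0.961, -0.001], [0.003, 0.002, -1.0]]
force: [3.4, -1.8, -1.5]
opening: 0.382
grasp_force: 30.0
```

```bash
python3 s.py
```

```text
13.42 [ 0.5152 -0.0106  0.0753] yaw 16.0 F [ 3.4 -1.8 -1.5] M [-0.352 -0.549 -0.008] J6 60.4
```

Request:
move_arm(increments=[{"xyz": [0, 0, 0], "roll": 0.02, "grip": 20}, {"xyz": [0, 0, 0], "roll": 0.02, "grip": 20}])

```text
time_s: 13.58
position: [0.5151, -0.0106, 0.0754]
tcp_rot: [[0.972, 0.236, 0.003], [0.236, -0.972, -0.001], [0.003, 0.002, -1.0]]
force: [4.2, -3.6, -1.9]
opening: 0.38
grasp_force: 30.0
```

```bash
python3 s.py
```

```text
13.58 [ 0.5151 -0.0106  0.0754] yaw 13.63 F [ 4.2 -3.6 -1.9] M [-0.51  -0.718  0.053] J6 62.8
```

Request:
move_arm(increments=[{"xyz": [0.6, 0.5, 0], "roll": 0, "grip": 20}, {"xyz": [0, 0, 0], "roll": 0.02, "grip": 20}, {"xyz": [0, 0, 0], "roll": 0.02, "grip": 20}])

```text
time_s: 13.83
position: [0.515, -0.0106, 0.0753]
tcp_rot: [[0.981, 0.196, 0.002], [0.196, -0.981, -0.001], [0.001, 0.001, -1.0]]
force: [4.2, -3.1, -0.5]
opening: 0.381
grasp_force: 30.0
```

```bash
python3 s.py
```

```text
13.83 [ 0.515  -0.0106  0.0753] yaw 11.3 F [ 4.2 -3.1 -0.5] M [-0.572 -0.686  0.067] J6 65.1
```

Request:
move_arm(increments=[{"xyz": [0, 0, 0], "roll": 0.02, "grip": 20}, {"xyz": [0, 0, 0], "roll": 0, "grip": 20}])

```text
time_s: 14.0
position: [0.515, -0.0106, 0.0753]
tcp_rot: [[0.984, 0.176, 0.002], [0.176, -0.984, -0.001], [0.001, 0.001, -1.0]]
force: [4.7, -3.5, -1.5]
opening: 0.378
grasp_force: 30.0
```

```bash
python3 s.py
```

```text
14.0 [ 0.515  -0.0106  0.0753] yaw 10.16 F [ 4.7 -3.5 -1.5] M [-0.52  -0.723  0.01 ] J6 66.2
```

Request:
move_arm(increments=[{"xyz": [0.5, 0.4, 0], "roll": 0.02, "grip": 20}, {"xyz": [0, 0, 0], "roll": 0, "grip": 20}])

```text
time_s: 14.17
position: [0.515, -0.0106, 0.0753]
tcp_rot: [[0.988, 0.157, 0.0], [0.157, -0.988, -0.0], [0.0, 0.0, -1.0]]
force: [3.5, -2.5, 0.3]
opening: 0.382
grasp_force: 30.0
```

```bash
python3 s.py
```

```text
14.17 [ 0.515  -0.0106  0.0753] yaw 9.01 F [ 3.5 -2.5  0.3] M [-0.428 -0.65   0.036] J6 67.4
```

Request:
move_arm(increments=[{"xyz": [0, 0, 0], "roll": 0.02, "grip": 20}, {"xyz": [0, 0, 0], "roll": 0, "grip": 20}])

```text
time_s: 14.33
position: [0.515, -0.0106, 0.0753]
tcp_rot: [[0.991, 0.137, 0.001], [0.137, -0.991, -0.0], [0.0, 0.0, -1.0]]
force: [3.6, -2.7, 0.2]
opening: 0.379
grasp_force: 30.0
```

```bash
python3 s.py
python3 - <<'E'
from h import *
st=bot.read_state();K,T=pose("wrist",st); p,D=bot.capture("wrist"); np.savez("w7.npz",p=p,D=D,T=T); save("w7.png",p)
print(ray_z(K,T,[[280,200]],.061))
E
```

```text
14.33 [ 0.515  -0.0106  0.0753] yaw 7.88 F [ 3.6 -2.7  0.2] M [-0.454 -0.674  0.076] J6 68.5
[[ 0.5400687  -0.00728625  0.061     ]]
```

View pics/w7.png

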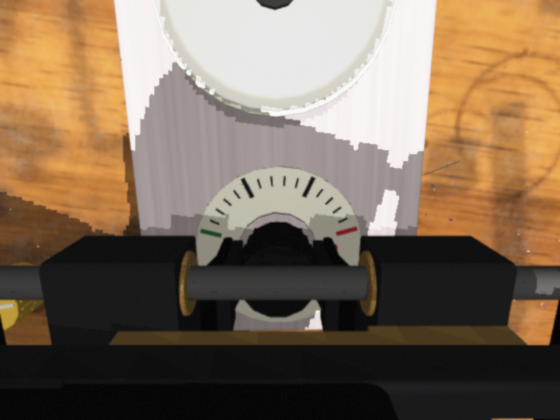

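The view shows the green mark at (211,233) and the red one at (346,231). The pointer is already past red and hidden under the right finger, so the stop should be near.

Request:
move_arm(increments=[{"xyz": [0.4, 0.3, 0], "roll": 0.02, "grip": 20}, {"xyz": [0, 0, 0], "roll": 0, "grip": 20}])

```text
time_s: 14.55
position: [0.5151, -0.0107, 0.0752]
tcp_rot: [[0.993, 0.117, -0.0], [0.117, -0.993, 0.0], [-0.0, -0.0, -1.0]]
force: [2.9, -2.1, 1.7]
opening: 0.384
grasp_force: 30.0
```

```bash
python3 s.py;python3 - <<'E'
from h import *
for f in("w1","w6","w7"):
    d=np.load(f+".npz");K,_=pose("wrist");T=d["T"];p=d["p"]
    W=ray_z(K,T,np.stack(np.mgrid[:420,:560][::-1],-1).reshape(-1,2),.061).reshape(420,560,3)[...,:2]
    r=np.hypot(W[...,0]-.514,W[...,1]+.0095); h=cv2.cvtColor(p,cv2.COLOR_RGB2HSV).astype(int)
    a=np.degrees(np.arctan2(W[...,1]+.0095,W[...,0]-.514)); z=(r>.027)&(r<.043)&(h[...,1]>90)
    g=z&(abs(h[...,0]-70)<20); rd=z&((h[...,0]<8)|(h[...,0]>172))
    G=W[g].mean(0); 
    for i in range(1):
        n,L,s,c=cv2.connectedComponentsWithStats(rd.astype(np.uint8))
        for j in range(1,n):
            if s[j,4]>6:
                Q=W[L==j].mean(0); print(f,"green",G.round(4),"red",Q.round(4),s[j,4],"yaw if top mark",np.degrees(np.arctan2(*(G-Q)[::-1]))-90)
E
```

```text
14.55 [ 0.5151 -0.0107  0.0752] yaw 6.74 F [ 2.9 -2.1  1.7] M [-0.289 -0.567  0.055] J6 69.6
w1 green [0.5183 0.0251] red [0.5294 0.0151] 16 yaw if top mark 48.07242192881702
w1 green [0.5183 0.0251] red [ 0.5292 -0.0437] 24 yaw if top mark 9.003548074122733
w6 green [0.5183 0.0255] red [0.5296 0.0147] 19 yaw if top mark 46.30275524380977
w6 green [0.5183 0.0255] red [ 0.529  -0.0434] 45 yaw if top mark 8.833294083763676
w7 green [0.5177 0.0245] red [ 0.5285 -0.0432] 97 yaw if top mark 9.05689877681796
w7 green [0.5177 0.0245] red [ 0.5192 -0.0391] 14 yaw if top mark 1.3676663705710865
```

Request:
move_arm(increments=[{"xyz": [0, 0, 0], "roll": 0.02, "grip": 20}, {"xyz": [0, 0, 0], "roll": 0, "grip": 20}])

```text
time_s: 14.72
position: [0.515, -0.0107, 0.0752]
tcp_rot: [[0.995, 0.098, -0.0], [0.098, -0.995, 0.0], [-0.0, -0.0, -1.0]]
force: [3.4, -1.5, 2.4]
opening: 0.38
grasp_force: 30.0
```

```bash
python3 s.py
```

```text
14.72 [ 0.515  -0.0107  0.0752] yaw 5.6 F [ 3.4 -1.5  2.4] M [-0.273 -0.511  0.009] J6 70.8
```

```bash
cat > ptr.py <<'E'
from h import *
import sys
st=bot.read_state();K,T=pose("wrist",st);p,D=bot.capture("wrist");np.savez(sys.argv[1]+".npz",p=p,D=D,T=T)
E
python3 ptr.py w8
python3 - <<'E'
from h import *
for f in("w7","w8"):
    d=np.load(f+".npz");K,_=pose("wrist");T=d["T"];p=d["p"]
    W=ray_z(K,T,np.stack(np.mgrid[:420,:560][::-1],-1).reshape(-1,2),.065).reshape(420,560,3)[...,:2]
    h=cv2.cvtColor(p,cv2.COLOR_RGB2HSV).astype(int);dx,dy=W[...,0]-.5145,W[...,1]+.0098;r=np.hypot(dx,dy)
    m=(r>.018)&(r<.043)&(h[...,1]>70)&((h[...,0]<10)|(h[...,0]>170))
    a=np.degrees(np.arctan2(dy,dx))
    n,L,s,c=cv2.connectedComponentsWithStats(m.astype(np.uint8))
    for j in range(1,n):
        if s[j,4]>3: print(f,s[j],"ang",a[L==j].min().round(1),a[L==j].mean().round(1),a[L==j].max().round(1),"r",r[L==j].min().round(4),r[L==j].max().round(4))
    A=cv2.resize(p[190:300,290:390],(400,440),interpolation=2); save(f+"c.png",A)
a=[cv2.imread(f"pics/{f}c.png") for f in("w7","w8")];cv2.imwrite("pics/cmp.png",np.hstack(a))
E
```

```text
w7 [336 226  22  10 108] ang -67.0 -64.9 -62.5 r 0.0304 0.0415
w7 [333 244   5   6  20] ang -80.3 -77.6 -74.8 r 0.0281 0.0301
w8 [335 224  22  10 108] ang -67.1 -65.0 -62.6 r 0.0304 0.0414
w8 [333 244   5   6  20] ang -82.5 -79.5 -76.9 r 0.0281 0.0301
```

View pics/cmp.png

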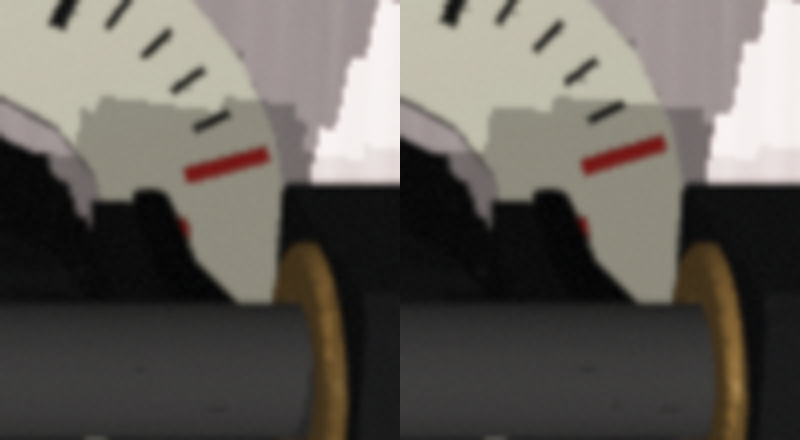

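The pointer tip at (335,247) is past the red mark and still turning with the tool (-77.6° to -79.5°). It hasn't reached the stop yet, so I continue in small steps.

Request:
move_arm(increments=[{"xyz": [0, 0, 0], "roll": 0.015, "grip": 20}, {"xyz": [0, 0, 0], "roll": 0, "grip": 20}])

```text
time_s: 14.93
position: [0.5151, -0.0107, 0.0752]
tcp_rot: [[0.997, 0.083, -0.0], [0.083, -0.997, 0.0], [-0.0, -0.0, -1.0]]
force: [3.1, -1.7, 3.3]
opening: 0.38
grasp_force: 30.0
```

```bash
python3 s.py
```

```text
14.93 [ 0.5151 -0.0107  0.0752] yaw 4.78 F [ 3.1 -1.7  3.3] M [-0.238 -0.464  0.115] J6 71.6
```

Request:
move_arm(increments=[{"xyz": [0, 0, 0], "roll": 0.015, "grip": 20}, {"xyz": [0, 0, 0], "roll": 0, "grip": 20}])

```text
time_s: 15.1
position: [0.5151, -0.0107, 0.0752]
tcp_rot: [[0.998, 0.068, -0.0], [0.068, -0.998, 0.0], [-0.0, -0.0, -1.0]]
force: [2.8, -1.0, 2.7]
opening: 0.38
grasp_force: 30.0
```

```bash
python3 s.py
```

```text
15.1 [ 0.5151 -0.0107  0.0752] yaw 3.92 F [ 2.8 -1.   2.7] M [-0.254 -0.489  0.236] J6 72.4
```

Mz jumped from about 0.05 to 0.12 and then 0.24, so that is the end stop. I back off at once.

Request:
move_arm(increments=[{"xyz": [0, 0, -0.4], "roll": -0.04, "grip": 20}, {"xyz": [0, 0, 0], "roll": -0.06, "grip": 20}, {"xyz": [0, 0, 0], "roll": -0.07, "grip": 20}, {"xyz": [0, 0, 0], "roll": -0.07, "grip": 20}, {"xyz": [0, 0, 0], "roll": -0.07, "grip": 20}])

```text
time_s: 15.52
position: [0.5147, -0.0105, 0.0752]
tcp_rot: [[0.928, 0.372, -0.001], [0.372, -0.928, 0.001], [-0.001, -0.001, -1.0]]
force: [2.8, -0.4, 1.4]
opening: 0.376
grasp_force: 30.0
```

```bash
python3 s.py
```

```text
15.52 [ 0.5147 -0.0105  0.0752] yaw 21.83 F [ 2.8 -0.4  1.4] M [-0.208 -0.5   -0.   ] J6 54.5
```

Request:
move_arm(increments=[{"xyz": [0, 0, 0], "roll": -0.07, "grip": 20}, {"xyz": [0, 0, 0], "roll": -0.07, "grip": 20}, {"xyz": [0, 0, 0], "roll": -0.07, "grip": 20}, {"xyz": [0, 0, 0], "roll": -0.07, "grip": 20}, {"xyz": [0, 0, 0], "roll": -0.07, "grip": 20}])

```text
time_s: 15.93
position: [0.5146, -0.0103, 0.0752]
tcp_rot: [[0.745, 0.667, -0.001], [0.667, -0.745, 0.001], [-0.0, -0.002, -1.0]]
force: [2.4, -0.2, 1.4]
opening: 0.381
grasp_force: 30.0
```

```bash
python3 s.py
```

```text
15.93 [ 0.5146 -0.0103  0.0752] yaw 41.87 F [ 2.4 -0.2  1.4] M [-0.115 -0.493 -0.011] J6 34.4
```

Request:
move_arm(increments=[{"xyz": [0, 0, 0], "roll": -0.07, "grip": 20}, {"xyz": [0, 0, 0], "roll": -0.07, "grip": 20}, {"xyz": [0, 0, 0], "roll": -0.07, "grip": 20}, {"xyz": [0, 0, 0], "roll": -0.07, "grip": 20}, {"xyz": [0, 0, 0], "roll": 0, "grip": 20}])

```text
time_s: 16.35
position: [0.5144, -0.0101, 0.0752]
tcp_rot: [[0.533, 0.846, -0.002], [0.846, -0.533, 0.001], [0.0, -0.002, -1.0]]
force: [2.5, 0.8, 1.0]
opening: 0.375
grasp_force: 30.0
```

```bash
python3 s.py
```

```text
16.35 [ 0.5144 -0.0101  0.0752] yaw 57.8 F [2.5 0.8 1. ] M [ 0.132 -0.479 -0.038] J6 18.5
```

```bash
cat >> ptr.py <<'E'
W=ray_z(K,T,np.stack(np.mgrid[:420,:560][::-1],-1).reshape(-1,2),.065).reshape(420,560,3)[...,:2]
h=cv2.cvtColor(p,cv2.COLOR_RGB2HSV).astype(int);dx,dy=W[...,0]-.5145,W[...,1]+.0098;r=np.hypot(dx,dy)
m=(r>.018)&(r<.043)&(h[...,1]>70)&((h[...,0]<10)|(h[...,0]>170));a=np.degrees(np.arctan2(dy,dx))
n,L,s,c=cv2.connectedComponentsWithStats(m.astype(np.uint8))
for j in range(1,n):
    if s[j,4]>3: print(s[j],"ang",a[L==j].min().round(1),a[L==j].mean().round(1),a[L==j].max().round(1),"r",r[L==j].min().round(4),r[L==j].max().round(4))
E
python3 ptr.py w9
```

```text
[336 250   2   3   6] ang -33.0 -31.9 -30.8 r 0.0288 0.0294
```

Request:
move_arm(increments=[{"xyz": [0, 0, 0], "roll": -0.07, "grip": 20}, {"xyz": [0, 0, 0], "roll": -0.07, "grip": 20}, {"xyz": [0, 0, 0], "roll": -0.07, "grip": 20}, {"xyz": [0, 0, 0], "roll": -0.07, "grip": 20}, {"xyz": [0, 0, 0], "roll": -0.02, "grip": 20}])

```text
time_s: 16.82
position: [0.5142, -0.0102, 0.0752]
tcp_rot: [[0.259, 0.966, -0.002], [0.966, -0.259, 0.001], [0.001, -0.002, -1.0]]
force: [1.7, 1.4, 0.1]
opening: 0.382
grasp_force: 30.0
```

Request:
move_arm(increments=[{"xyz": [0, 0, 0], "roll": 0, "grip": 20}, {"xyz": [0, 0, 0], "roll": 0, "grip": 50}, {"xyz": [0, 0, 0], "roll": 0, "grip": 60}, {"xyz": [0, 0, 0], "roll": 0, "grip": 60}, {"xyz": [0, 0, 0], "roll": 0, "grip": 60}])

```text
time_s: 17.23
position: [0.5145, -0.0108, 0.0753]
tcp_rot: [[0.26, 0.966, -0.002], [0.966, -0.26, 0.0], [-0.0, -0.002, -1.0]]
force: [0.6, 0.5, 0.2]
opening: 0.569
grasp_force: 0.0
```

```bash
python3 s.py; python3 ptr.py w10
```

```text
17.23 [ 0.5145 -0.0108  0.0753] yaw 74.95 F [0.6 0.5 0.2] M [-0.064 -0.14   0.024] J6 1.4
[314 248  17   7 115] ang -21.2 -16.0 -11.2 r 0.0181 0.0264
[320 299   8   8  40] ang -67.5 -65.7 -63.7 r 0.0351 0.0402
```

Request:
move_arm(increments=[{"xyz": [0, 0, -10], "roll": 0, "grip": 60}, {"xyz": [0, 0, -20], "roll": 0, "grip": 60}, {"xyz": [-10, 0, -20], "roll": 0, "grip": 60}, {"xyz": [-20, 0, -10], "roll": 0, "grip": 60}, {"xyz": [-20, 0, 0], "roll": 0, "grip": 60}])

```text
time_s: 17.7
position: [0.5039, -0.0597, 0.1386]
tcp_rot: [[0.257, 0.966, 0.005], [0.966, -0.257, -0.002], [-0.0, 0.006, -1.0]]
force: [-0.1, -0.3, -0.2]
opening: 0.598
grasp_force: 0.0
```

Request:
move_arm(increments=[{"xyz": [0, 0, 0], "roll": 0, "grip": 60}, {"xyz": [0, 0, 0], "roll": 0, "grip": 60}, {"xyz": [0, 0, 0], "roll": 0, "grip": 60}])

```text
time_s: 17.95
position: [0.5021, -0.0588, 0.1357]
tcp_rot: [[0.26, 0.966, -0.0], [0.966, -0.26, 0.0], [0.0, -0.0, -1.0]]
force: [0.2, -0.0, -0.7]
opening: 0.603
grasp_force: 0.0
```

```bash
python3 s.py; python3 ptr.py w11
python3 - <<'E'
from h import *
d=np.load("w11.npz");p=d["p"];K,_=pose("wrist");T=d["T"]
print(knobfit(p,d["D"],K,T,(.5145,-.0098),.099))
W=cloud(K,T,d["D"]);m=(np.hypot(W[...,0]-.5145,W[...,1]+.0098)<.014)&(W[...,2]>.09);print(np.median(W[m],0))
u,v=proj(K,T,[.5145,-.0098,.08])[0].astype(int);print(u,v)
save("w11c.png",cv2.resize(p[max(v-80,0):v+80,u-100:u+100],(750,600),interpolation=2))
E
```

```text
17.95 [ 0.5021 -0.0588  0.1357] yaw 74.95 F [ 0.2 -0.  -0.7] M [ 0.041 -0.081 -0.003] J6 -4.3
[306 141  20   6 113] ang -21.2 -16.1 -11.3 r 0.0182 0.0304
[306 179  12  14  65] ang -68.7 -66.5 -64.3 r 0.0303 0.0413
(array([ 0.51862766, -0.00977872]), np.float64(152.0583154944577), 338, np.float64(0.03554857270384102))
[ 0.51459417 -0.00957433  0.09953416]
277 144
```

View pics/w11c.png

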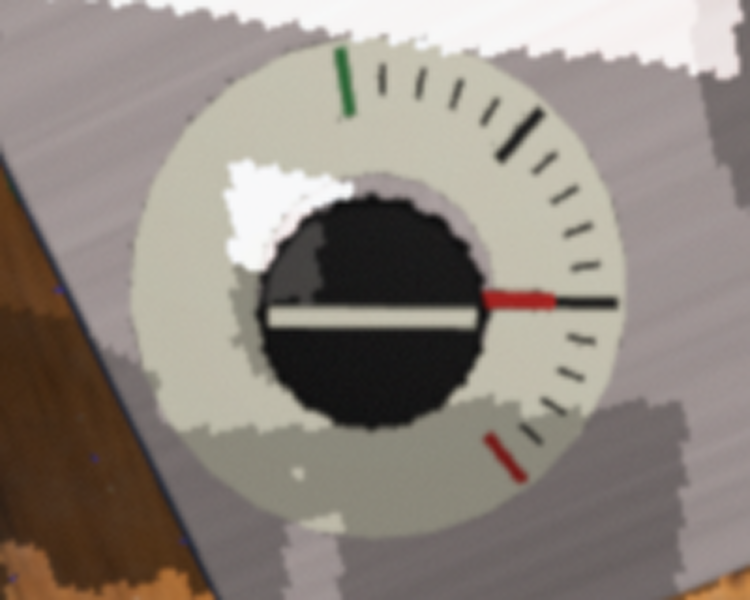

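The red pointer at (520,299) in the crop lies exactly on the 10-minute mark (585,303). The knob is on, with its top at z 0.0995, and the fingers are clear of it.

```bash
python3 -c "
from rig import bot
print(bot.hand_in())"
```

```text
the job is handed in; nothing more can be done
None
```

The knob is back on and fully home, the timer was wound to its end stop and turned back to the 10-minute mark, the knob was released, and the job is handed in; the measured moment briefly read 0.24 N m at the stop, above the 0.2 N m strain limit though sensor noise is about 0.03, and I backed off at once.

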